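# Sweep the loose tube caps off the sampler deck into the tub

## Robot

A 6-joint arm with a two-finger parallel gripper is mounted at the origin on the work surface. World frame = base frame: x ahead of the robot, y to its left, z up, the work surface at z = 0. Lengths are in m, angles in rad, forces in N, time in s.
With the tool pointing down it reaches from about 0.325 to 0.925 m from the base axis. Payload 3.1 kg.
Tool frame: the origin (TCP) lies midway between the tips of the shut fingers; the grasp point (between the pads) lies 19 mm behind it; z points along the fingers, y is the line along which they close (so a half turn about z gives the same grasp; the last joint's range is limited). The gripper opens to 85 mm and grips with 20 to 120 N. Pads are 22 mm wide; open, the fingers measure 114 mm over their backs; the gripper's body (76 mm by 85 mm) begins 54 mm behind the grasp point. The pads swing forward as they close: fully open they stand 13 mm farther back than shut.
Start: joints at [-1.265, 0.217, 1.613, -0, 1.311, -0.112], TCP at [0.254, -0.571, 0.231] pointing down, gripper open.
Joint ranges: [-2.75, 2.75], [-0.78, 2.1], [0.31, 2.55], [-1.13, 4.27], [0.13, 2.63], [-2.58, 2.58]. Speed limits (rad/s): [2.79, 2.79, 3.14, 3.14, 3.14, 3.14].

## Interface

Orientations are given as a 3x3 rotation matrix whose columns are the frame's x, y, z axes.
In Python, from plant import * gives the robot as it stands. The module is installed in compiled form; this text tells all that it offers. Calls block until the motion is done:
- reach(position, orientation): joint-space move of the TCP to a pose.
- movel(position, vel=0.15, rot=None, threshold=None): straight line of the TCP; rot=None keeps the orientation; vel is the mean speed in m/s. With threshold (N) it stops when the force on the tool has changed by that much, and returns True; else False.
- move_joints(angles): joint-space move.
- release() and clamp(effort=None): open the fingers fully, or close them until they stop; effort is the grip in N (None keeps the last).
- pause(seconds).
- solve_ik(position, orientation): joint angles nearest the present ones, or None.
- get_state(): the state.
- read_camera(name): name is "scene" or "side" or "wrist"; returns a dict with "image" (400x640x3 uint8, red, green, blue), "fx", "fy", "cx", "cy" (pixels), "rvec" (rotation vector, rad) and "tvec" (3), from world to camera coordinates, as OpenCV has them. Camera axes: x right, y down, z forward; pixel columns grow to the right and rows downward; lengths in m; the calibration is good to about 2 mm. A picture is of the moment at which its call begins. There is no depth.
A pose or a line that the arm cannot do raises IKError and nothing moves.
- close_job(): hands the job in; it is judged then, once.
The state is a dict: "t": time; "joint_positions": joint angles; "qvel": joint speeds; "effort": joint torques, N m; "tcp_pos": TCP position; "tool_rot": TCP orientation; "ft_force": force on the tool from outside, world axes, zero at the start; "wrist_torque": the same for the moment, N m; "grip_width": finger opening in m; "grasp_force": force on a finger pad.
Only numpy, scipy, OpenCV 4.12 (cv2) and the standard library are available. Lean on these libraries where they do the work, as an engineer would, in place of code of your own. Each camera call takes 0.05 s, during which the arm holds its last target. There are 200 camera calls.

## Task

Clear the sampler deck: with the fingers closed, sweep the three loose blue screw caps lying flat on it along the deck and over its end into the plain open tub, so that all three end up inside the tub. Only push the caps, never pick them up, and leave the closed jars and the vial standing among them upright where they are.

Things in the scene. Friction and masses are not known exactly. Their poses are not given: they have to be found in the camera images.
- deck: white raised deck, fixed: a box 240 mm (x) by 320 mm (y), smooth flat top 50 mm above the bench. Lips 4 mm thick run along both long sides (x = -118, +118 mm), 8 mm above the top; the ends (y = -160, +160 mm) have none. At one end is the tub, at the other the rack. Origin: centre of its underside, on the bench. Place and yaw (up to 0.2 rad) vary.
- tub: plain collecting tub: open white undivided box, fixed, 240 mm (x) by 120 mm (y) by 46 mm high, walls and floor 4 mm. A long side stands 2 mm from one end of the deck (either one), parallel; its rim is 4 mm below the deck's top, so a cap pushed over the end drops in. Origin: centre of its underside, on the bench; axes parallel to the deck's.
- rack: white tube rack, fixed 2 mm from the other end of the deck: same outline as the tub but 70 mm high, 18 cells, six holding blue-capped tubes that reach 88 mm above the bench (38 mm above the deck). Leave alone. Origin: centre of its underside, axes parallel to the deck's.
- cap0_center (a point): a loose blue screw cap, a plain flat disc 34 mm in diameter and 14 mm high, 8 to 17 g, lying flat on the deck. This point is its centre, 7 mm above its underside (57 mm above the bench at the start).
- cap1_center (a point): a loose blue screw cap, a plain flat disc 34 mm in diameter and 14 mm high, 8 to 17 g, lying flat on the deck. This point is its centre, 7 mm above its underside (57 mm above the bench at the start).
- cap2_center (a point): a loose blue screw cap, a plain flat disc 34 mm in diameter and 14 mm high, 8 to 17 g, lying flat on the deck. This point is its centre, 7 mm above its underside (57 mm above the bench at the start).
- jar_a: a closed white plastic jar with a blue cap, 36 mm in diameter and 42 mm high, standing upright on the middle line of the deck; to be left alone. Origin at the centre of its underside, z up its axis.
- jar_b: a closed white plastic jar with a blue cap, 36 mm in diameter and 42 mm high, standing upright on the middle line of the deck; to be left alone. Origin at the centre of its underside, z up its axis.
- vial: closed amber glass vial with a blue cap, 24 mm in diameter, 46 mm high, upright between the two jars; leave alone. Origin: centre of its underside, z up. Jars and vial stand within 10 mm of the deck's long middle line (x = 0), the loose caps 50 to 82 mm to either side of it and within 90 mm of the middle in y: a free lane runs along each side of the deck.

How it is judged:
At the end, for the whole second after the job is handed in: All three loose caps lie inside the tub (centre within its walls and below its rim, 42 mm above the bench at most); the jars and the vial on the deck are upright (within 0.3 rad) and within 12 mm of where they stood (x of cap0_center in the frame of tub between -0.116 and 0.116 m and y of cap0_center in the frame of tub between -0.056 and 0.056 m and z of each of cap0_center, cap1_center, cap2_center in the frame of tub below 0.042 m and x of cap1_center in the frame of tub between -0.116 and 0.116 m and y of cap1_center in the frame of tub between -0.056 and 0.056 m and x of cap2_center in the frame of tub between -0.116 and 0.116 m and y of cap2_center in the frame of tub between -0.056 and 0.056 m and distance of each of jar_a, jar_b, vial from where it was at the start of the episode below 0.012 m and angle between each of jar_a, jar_b, vial's own z axis and vertical below 0.3 rad); the robot touches nothing.
It fails at once if a loose cap is lifted more than 18 mm off the deck (height (world z) of any of cap0_center, cap1_center, cap2_center above 0.075 m).
It fails at once if a jar or the vial on the deck is shifted more than 12 mm or tipped more than 0.3 rad (distance of any of jar_a, jar_b, vial from where it was at the start of the episode above 0.012 m or angle between any of jar_a, jar_b, vial's own z axis and vertical above 0.3 rad).
It also fails if it takes over 51 s, if anything falls off the work surface, if the arm or the gripper's body presses on something with over 40 N, if the wrist force passes 120 N, or if a joint passes its speed limit or range.

## Working session

There is one attempt and no reset: what is moved stays moved. The work goes in short steps, each a Python script; the robot and the scene stay as the last script left them, time stands still between calls to the robot, and variables do not carry over. Pictures are saved under pics/ and viewed, at most 10 in all, crops included, and the job is handed in when it is done.

```bash
mkdir -p pics
cat > h.py <<'E'
from plant import *
import numpy as np, cv2
def cam(n):
    c=read_camera(n); R,_=cv2.Rodrigues(np.array(c["rvec"],float)); t=np.array(c["tvec"],float).ravel()
    return c,R,t
def ray(c,R,t,uv,z):
    d=R.T@np.array([(uv[0]-c["cx"])/c["fx"],(uv[1]-c["cy"])/c["fy"],1]); o=-R.T@t
    return o+d*(z-o[2])/d[2]
def proj(c,R,t,p):
    q=R@np.array(p)+t; return q[0]/q[2]*c["fx"]+c["cx"],q[1]/q[2]*c["fy"]+c["cy"]
def blue(img):
    h=cv2.cvtColor(img,cv2.COLOR_RGB2HSV)
    return cv2.inRange(h,(95,90,40),(130,255,255))
def save(n,img): cv2.imwrite("pics/"+n+".png",img[:,:,::-1])
E
python3 - <<'E'
from h import *
for n in ("scene","side"):
    c,R,t=cam(n); save(n+"0",c["image"])
    print(n,-R.T@t,R[2],c["fx"])
    k,l,s,ce=cv2.connectedComponentsWithStats(blue(c["image"]))
    for i in range(1,k):
        if s[i,4]>20: print(s[i],ce[i].round(1),ray(c,R,t,ce[i],.06).round(3))
E
```

```text
scene [ 0.90114694 -0.1877624   0.57959699] [-0.51193773  0.32615863 -0.7946951 ] 381.46430119134567
[ 378   18  110   59 3184] [431.8  46.4] [0.315 0.514 0.06 ]
[309 166  33  31 516] [325.1 181. ] [0.537 0.055 0.06 ]
[565 178  24  20 355] [575.9 187.8] [0.787 0.417 0.06 ]
[239 197  22  40 642] [249.3 216.7] [ 0.534 -0.092  0.06 ]
[288 199  13  13 140] [294.2 205. ] [ 0.554 -0.018  0.06 ]
[113 211  29  42 777] [127.5 231.6] [ 0.455 -0.271  0.06 ]
[319 239  21  21 343] [328.7 249.1] [ 0.656 -0.015  0.06 ]
[151 241  23  22 389] [161.8 251.3] [ 0.52  -0.236  0.06 ]
[184 251  22  22 397] [194.7 261.5] [ 0.565 -0.199  0.06 ]
[134 296  26  26 503] [146.7 308.4] [ 0.598 -0.284  0.06 ]
[171 308  25  26 508] [182.9 320.8] [ 0.643 -0.247  0.06 ]
side [0.27797653 0.71292183 0.48072055] [ 0.32571794 -0.82295834 -0.46545396] 470.94840279452444
[ 410   67   54   38 1703] [436.4  84.9] [ 0.486 -0.952  0.06 ]
[275  91  10   7  69] [279.6  94. ] [ 0.958 -0.679  0.06 ]
[334 135  15  10 120] [340.7 139.7] [ 0.63  -0.342  0.06 ]
[312 138  13  10 115] [318.1 142.8] [ 0.676 -0.303  0.06 ]
[382 143  15  10 131] [388.7 147.3] [ 0.505 -0.33   0.06 ]
[398 145  16  11 141] [405.5 149.8] [ 0.464 -0.327  0.06 ]
[359 146  14  10 118] [366.  150.8] [ 0.55  -0.291  0.06 ]
[336 150  14  10 126] [342.8 154.4] [ 0.595 -0.252  0.06 ]
[326 165  17  12 168] [333.7 170.7] [ 0.585 -0.159  0.06 ]
[312 181  12   9  94] [317.3 185. ] [ 0.593 -0.083  0.06 ]
[348 186  18  13 190] [356.6 192.3] [ 0.509 -0.078  0.06 ]
[267 190  18  13 197] [275.8 196.2] [ 0.651 -0.01   0.06 ]
[294 198  19  14 226] [302.7 204.5] [0.589 0.003 0.06 ]
[324 219  20  16 266] [333.3 226.3] [0.509 0.058 0.06 ]
[ 42 265  25  21 407] [ 54.3 275. ] [0.853 0.328 0.06 ]
```

View pics/scene0.png

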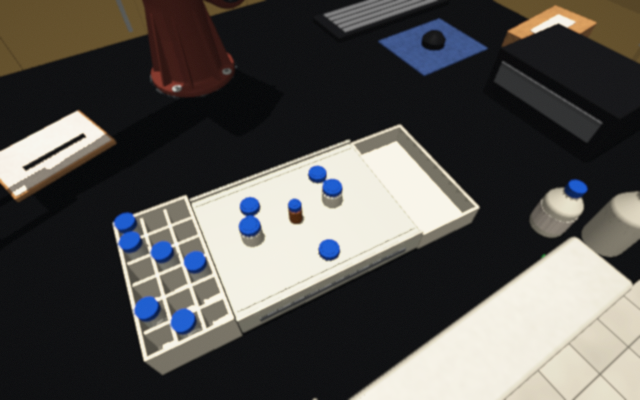

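View pics/side0.png

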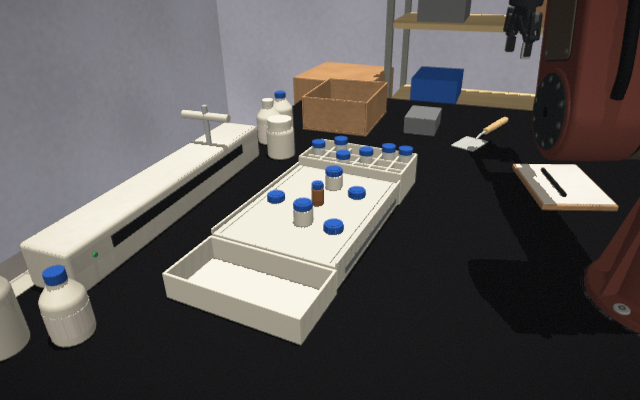

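The scene view has the tub at right (+y end) and the rack at left. The loose caps are at (249,206), (317,174) and (329,249), the jar tops at (249,227) and (332,188), and the vial at (294,205). The side view agrees: caps at (276,196), (357,192), (333,226). Next I need the deck edges.

Run:
```python
import cv2
i=cv2.imread("pics/scene0.png")[110:350,180:500]
cv2.imwrite("pics/crop.png",cv2.resize(i,None,fx=2.5,fy=2.5,interpolation=cv2.INTER_CUBIC))
```

```text
(no output)
```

View pics/crop.png

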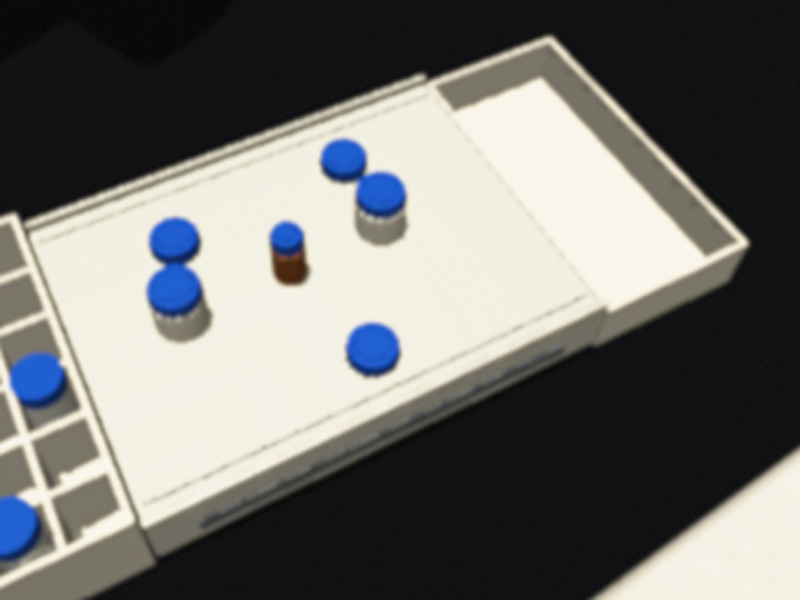

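The crop gives lip-top ends at (425,75), (606,308) and (145,525), and outer tub rim corners at (550,38) and (748,242). I use these to fit the deck frame.

Run:
```python
from h import *
c,R,t=cam("scene"); s=cam("side")
f=lambda u,z:ray(c,R,t,(180+u[0]/2.5,110+u[1]/2.5),z)[:2]
A,B,C=f((425,75),.058),f((606,308),.058),f((145,525),.058)
D,E=f((550,38),.046),f((748,242),.046)
print(np.array([A,B,C,D,E]).round(4).tolist())
print("AB",np.linalg.norm(A-B),"BC",np.linalg.norm(B-C),"DE",np.linalg.norm(D-E))
ang=lambda v:np.arctan2(v[1],v[0])
a=[ang(B-A),ang(B-C)-np.pi/2,ang(E-D)]; print("yaws",a)
y=np.mean(a); ex=np.array([np.cos(y),np.sin(y)]); ey=np.array([-ex[1],ex[0]])
O=np.mean([(A+B)/2-.16*ey,(D+E)/2-.282*ey,(A+C)/2],0); print("O",O,[(A+B)/2-.16*ey,(D+E)/2-.282*ey,(A+C)/2])
def tri(u,v):
    P=[np.c_[k[1],k[2]] for k in ((c,R,t),s)]
    n=lambda k,u:np.array([(u[0]-k["cx"])/k["fx"],(u[1]-k["cy"])/k["fy"]],float)
    X=cv2.triangulatePoints(P[0],P[1],n(c,u),n(s[0],v)).ravel(); return X[:3]/X[3]
loc={}
for n,u,v in [("c0",(325-8.2,0),(333.3,226.3)),("c1",(249.3,205.5),(356.6,192.3)),("c2",(328.7,249.1),(275.8,196.2)),
  ("ja",(249.7,226),(333.7,170.7)),("jb",(332.2,187.5),(302.7,204.5)),("vial",(294.2,205),(317.3,185))]:
    if n=="c0": u=(317.4,173.6)
    X=tri(u,v); d=X[:2]-O; print(n,X.round(4),"deck",(d@ex).round(4),(d@ey).round(4))
np.savez("deck.npz",O=O,y=y)
```

```text
[[0.4744, 0.1544], [0.7123, 0.1286], [0.6817, -0.1824], [0.4846, 0.2745], [0.7202, 0.2553]]
AB 0.23925477299232964 BC 0.3125315371854968 DE 0.23644312168208936
yaws [np.float64(-0.10785626562592783), np.float64(-0.09791887752237649), np.float64(-0.081556723931734)]
O [ 0.57718922 -0.01585895] [array([ 0.57805365, -0.0177636 ]), array([ 0.57543635, -0.01579912]), array([ 0.57807766, -0.01401412])]
c0 [0.5115 0.0544 0.0567] deck -0.0721 0.0637
c1 [ 0.5106 -0.0819  0.0572] deck -0.0599 -0.0721
c2 [ 0.6544 -0.0147  0.057 ] deck 0.0767 0.0085
ja [ 0.567  -0.1048  0.0853] deck -0.0017 -0.0895
jb [0.5716 0.0459 0.0845] deck -0.0115 0.0609
vial [ 0.572  -0.0273  0.0887] deck -0.0041 -0.0119
```

```bash
cat >> h.py <<'E'
d=np.load("deck.npz"); O=d["O"]; y=float(d["y"]); ex=np.array([np.cos(y),np.sin(y)]); ey=np.array([-ex[1],ex[0]])
W=lambda x,yy,z:[*(O+x*ex+yy*ey),z]
def ori():
    T=np.array(get_state()["tool_rot"]); Y=np.array([*ex,0]); Z=np.array([0,0,-1.])
    if T[:,1]@Y<0: Y=-Y
    return np.c_[np.cross(Y,Z),Y,Z]
def caps(z=.058):
    c,R,t=cam("side"); k,l,s,ce=cv2.connectedComponentsWithStats(blue(c["image"])); o=[]
    for i in range(1,k):
        if s[i,4]>40:
            q=ray(c,R,t,ce[i],z)[:2]-O; o.append((q@ex,q@ey))
    return np.array(o),c
def sweep(x,yc,goal,Z=.055):
    """push the cap seen at deck (x,yc) over the end, re-centring behind it as it drifts"""
    gap=.017+.011+.008; tx=x; ty=yc-gap
    reach(W(tx,ty,.16),ori()); movel(W(tx,ty,Z),.12)
    ty=yc-.030; p=np.array([x,yc])
    while True:
        o,_=caps(); j=np.argmin(np.hypot(*(o-p).T)); 
        if np.hypot(*(o[j]-p))<.02: p=o[j]
        else: print("lost near",p.round(3)); 
        e=p[0]-goal; want=p[0]+np.clip(.35*e,-.004,.004)
        print("tool",np.round([tx,ty],3),"cap",p.round(3),round(get_state()["t"],1))
        if p[1]>.140: break
        if abs(want-tx)>.003:
            movel(W(tx,ty-.008,Z),.1); tx=want; movel(W(tx,ty-.008,Z),.1)
        ty=max(ty,p[1]-.029)+.022; movel(W(tx,ty,Z),.08); p=np.array([p[0],max(p[1],ty+.028)])
    movel(W(tx,.205,Z),.12); movel(W(tx,.205,.16),.2)
    o,c=caps(); return c["image"]
E
python3 - <<'E'
from h import *
clamp(); print(get_state()["t"])
i=sweep(-.0721,.0637,-.072); save("s1",i); print(get_state()["t"],get_state()["ft_force"])
E
```

```text
0.9667
tool [-0.072  0.034] cap [-0.073  0.064] 4.3
tool [-0.072  0.057] cap [-0.074  0.089] 4.9
tool [-0.072  0.082] cap [-0.074  0.113] 5.4
tool [-0.072  0.106] cap [-0.074  0.137] 5.9
tool [-0.072  0.13 ] cap [-0.075  0.171] 6.4
7.9333 [-0.11846471 -0.14561012 -0.66159424]
```

View pics/s1.png

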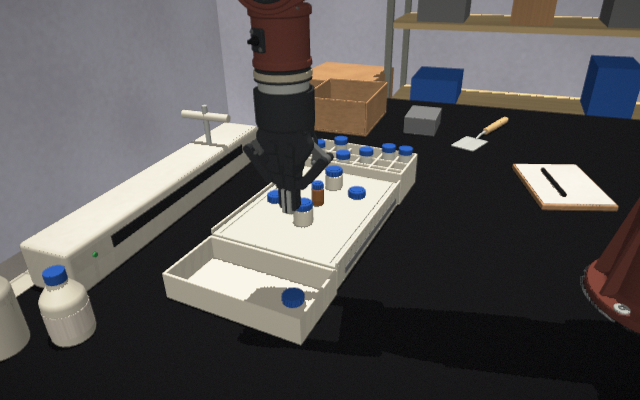

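The first cap is in the tub at (293,298); the jars, vial and other caps haven't moved. Next: the second cap in that lane, then the one in the other lane.

Run:
```python
from h import *
i=sweep(-.0599,-.0721,-.072); save("s2",i); print(get_state()["t"])
```

```text
tool [-0.06  -0.102] cap [-0.06  -0.072] 10.2
tool [-0.056 -0.079] cap [-0.061 -0.047] 11.3
tool [-0.056 -0.054] cap [-0.061 -0.023] 11.8
tool [-0.056 -0.03 ] cap [-0.061  0.001] 12.3
tool [-0.056 -0.006] cap [-0.061  0.025] 12.8
tool [-0.056  0.018] cap [-0.062  0.049] 13.3
tool [-0.056  0.042] cap [-0.062  0.074] 13.8
tool [-0.056  0.067] cap [-0.062  0.098] 14.3
tool [-0.056  0.091] cap [-0.062  0.123] 14.8
tool [-0.056  0.116] cap [-0.062  0.147] 15.3
16.9417
```

View pics/s2.png

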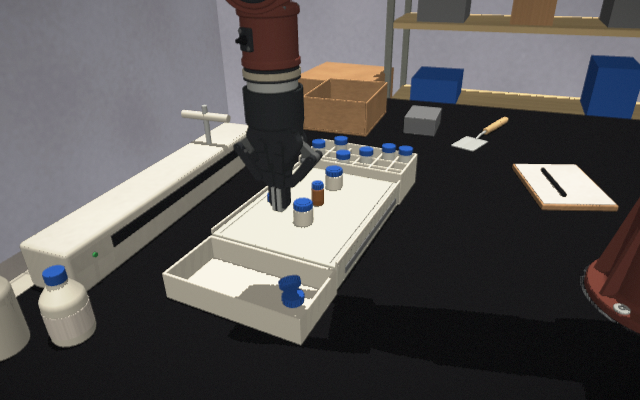

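The second cap is in the tub at (290,283), leaning on the first; I'll check its height later. Third cap now.

Run:
```python
from h import *
i=sweep(.0767,.0085,.072)
movel(W(.076,.205,.25),.2); pause(.3)
a=cam("side")[0]["image"][200:360,150:350]; b=cam("scene")[0]["image"][100:260,300:500]
save("s3",np.hstack([cv2.resize(k,None,fx=2,fy=2.5,interpolation=cv2.INTER_CUBIC) for k in (a,b)])); print(get_state()["t"])
```

```text
tool [ 0.077 -0.022] cap [0.076 0.009] 19.1
tool [0.077 0.002] cap [0.075 0.035] 19.6
tool [0.077 0.028] cap [0.075 0.06 ] 20.1
tool [0.077 0.053] cap [0.074 0.085] 20.7
tool [0.077 0.078] cap [0.074 0.11 ] 21.2
tool [0.077 0.103] cap [0.074 0.135] 21.7
tool [0.077 0.128] cap [0.074 0.16 ] 22.2
24.725
```

View pics/s3.png

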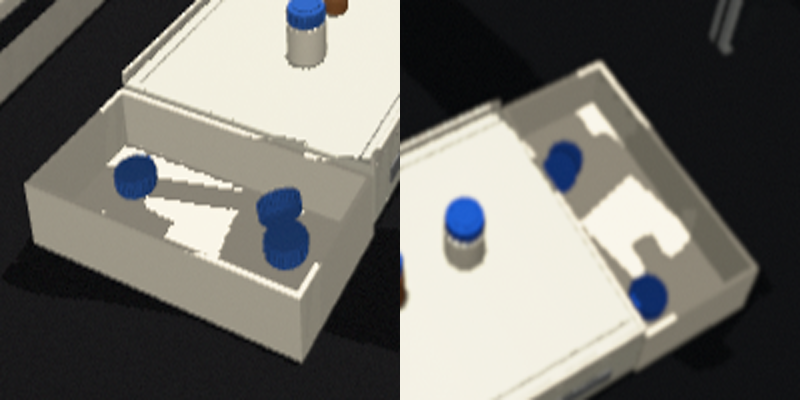

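The third cap lies flat at (135,177) in the left half of the picture. The second leans at (279,207) on the first at (286,245); I'll estimate its height by triangulating.

Run:
```python
from h import *
L=[]
for n in ("side","scene"):
    c,R,t=cam(n); L.append((c,R,t)); 
    im=c["image"]; h=cv2.cvtColor(im,cv2.COLOR_RGB2HSV); m=cv2.inRange(h,(95,90,25),(130,255,255))
    k,l,s,ce=cv2.connectedComponentsWithStats(m)
    for i in range(1,k):
        q=ray(c,R,t,ce[i],.015)[:2]-O-.222*ey
        if s[i,4]>40 and abs(q@ex)<.14 and abs(q@ey)<.09: print(n,s[i],ce[i].round(1),(q@ex).round(3),(q@ey).round(3))
(a,R,t),(b,S,u)=L
for uv in [(289.5,282.8)]:
  for z in (.015,.02,.025,.03,.035,.04,.045):
    p=ray(a,R,t,uv,z); q=p[:2]-O-.222*ey; print(z,"tub",(q@ex).round(4),(q@ey).round(4),"scene px",np.round(proj(b,S,u,p),1))
save("s4",np.vstack([cv2.resize(a["image"][265:315,260:320],None,fx=6,fy=6),cv2.resize(b["image"][140:190,365:425],None,fx=6,fy=6)]))
```

```text
side [207 262  21  18 297] [217.3 270.6] 0.07 -0.013
side [278 275  26  33 631] [291.2 291.1] -0.066 -0.019
scene [372 157  19  20 263] [381.4 165.6] -0.064 -0.018
scene [415 210  19  18 244] [424.  218.1] 0.078 -0.019
0.015 tub -0.0534 -0.0362 scene px [376.7 172.4]
0.02 tub -0.0568 -0.0307 scene px [378.4 168.6]
0.025 tub -0.0602 -0.0253 scene px [380.2 164.8]
0.03 tub -0.0636 -0.0198 scene px [381.9 161. ]
0.035 tub -0.0669 -0.0143 scene px [383.7 157.2]
0.04 tub -0.0703 -0.0088 scene px [385.4 153.3]
0.045 tub -0.0737 -0.0033 scene px [387.2 149.5]
```

View pics/s4.png

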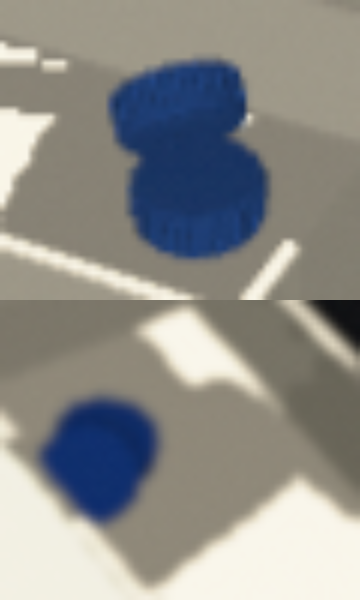

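The leaning cap triangulates to z ≈ 0.022 at tub (-0.058, -0.029), well inside the limits and at rest. Handing in.

```bash
python3 -c "
from plant import *
print(close_job())"
```

```text
the job is handed in; nothing more can be done
None
```

I swept all three caps into the tub in about 25 s of the 51 s limit and handed the job in; in the images the jars and vial stayed upright where they stood, but the interface returned no verdict.

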